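# Turn the ledge carousel until the green jar faces front

## Task

Turn the round carousel on the ledge by pushing its rim with a fingertip until the green glass jar is at the front, squarely in line with the yellow arrow on the carousel's foot. Push only the rim or its lugs: do not touch, lift or topple the things riding on it, and leave everything else on the ledge where it stands. Finish with the carousel at rest and the hand clear.

Things in the scene. Friction and masses are not known exactly. Their poses are not given: they have to be found in the camera images.
- foot: Fixed foot of the carousel, bolted down. Origin on the turning axis, on the ledge surface; z up. Its own -x is the front. A grey disc 110 mm across, 15 mm high, lies under the tray; a flat black tongue, 46 mm wide and 6 mm thick, runs out along -x to 200 mm from the axis and carries the yellow arrow. Turned up to about 30 degrees either way.
- arrow (a point): Tip of the yellow arrow on the foot's tongue, 152 mm from the axis, 7.5 mm above the ledge. The arrow is 42 mm long and points at the turning axis. Axes as the foot's.
- carousel: Cream round tray turning about the vertical axis through its origin (centre of its underside, 15 mm above the ledge); its axes turn with it. Above the origin: floor 12 mm, rim 24 mm, four dividers 33 mm, hub 50 mm. Rim outer radius 120 mm. Turns either way beyond a full turn, with light friction (about 0.5 N at the rim), and stays where a slow push leaves it.
- lug (a point): Outer end of one of six dark teal push lugs on the carousel's rim, at mid height, 145 mm from the axis; this one lies along the carousel's own +x, the others every 60 degrees round. Each stands out 25 mm from the rim, is 10 mm wide along it, and spans 15 to 45 mm above the ledge.
- jar: The green glass jar with green twist lid, loose, 52 mm across, 55 mm high, standing about 70 mm from the axis in one compartment of the carousel. Origin at the centre of its underside. Its direction from the axis must end along the foot's -x.
- soap: Pale green bar of aloe soap, 64 x 42 x 22 mm, lying in a compartment, about 70 mm from the axis. Origin at the centre of its underside. Not to be touched.
- roller: Bright pink hard plastic hair roller, 37 mm across, 55 mm high, standing in a compartment, about 70 mm from the axis. Origin at the centre of its underside. Not to be touched.
- tweezer: Metal tweezer about 93 mm long, 8 mm high, lying in a compartment, about 70 mm from the axis. Origin at the middle of its underside. Not to be touched.
- trays: Stacked pair of clear plastic trays, 130 x 190 mm, 72 mm high, right of the carousel. Origin at the centre of the underside. Leave alone.
- mug: Blue mug, 76 mm across, 90 mm high, left of the carousel. Origin at the centre of the underside. Leave alone.
- amber: Amber bottle, 56 mm across, 120 mm high, left of the carousel. Origin at the centre of the underside. Leave alone.
- tub: White tub with blue lid, 72 mm across, 50 mm high, right of the carousel, nearer the robot. Origin at the centre of the underside. Leave alone.
Mind the look-alikes: they are no part of the job. What is meant by the jar is not black or orange, and is the smaller of those in its own colour.

How it is judged:
At the end, for the whole second after the job is handed in: The jar stands upright in its compartment on the front side, its centre within 12 mm to either side of the arrow's line (about 10 degrees), the roller still upright, the carousel at rest and the robot touching nothing (y of jar in the frame of foot between -0.012 and 0.012 m and x of jar in the frame of foot below -0.045 m and z of jar in the frame of carousel below 0.018 m and angle between each of jar, roller's own z axis and vertical below 0.15 rad and angular speed of carousel below 0.05 rad/s).
It fails at once if the robot touches the jar, soap, roller or tweezer riding on the carousel (over 0.5 N) (contact force between any of the arm, the fingers and jar above 0.5 N or contact force between any of the arm, the fingers and soap above 0.5 N or contact force between any of the arm, the fingers and roller above 0.5 N or contact force between any of the arm, the fingers and tweezer above 0.5 N).
It fails at once if a thing riding on the carousel is lifted or leaves the tray (z of any of jar, soap, roller, tweezer in the frame of carousel above 0.03 m or z of any of jar, soap, roller, tweezer in the frame of carousel below 0 m or horizontal distance between any of jar, soap, roller, tweezer and carousel above 0.115 m).
It fails at once if the jar or the roller topples (angle between any of jar, roller's own z axis and vertical above 0.5 rad).
It fails at once if the trays, mug, amber bottle or tub is shifted by over 15 mm or tipped (distance of any of trays, mug, amber, tub from where it was at the start of the episode above 0.015 m or angle between any of trays, mug, amber, tub's own z axis and vertical above 0.4 rad).
It also fails if it takes over 58 s, if anything falls off the work surface, if the arm or the gripper's body presses on something with over 40 N, if the wrist force passes 120 N, or if a joint passes its speed limit or range.

## Robot

A 6-joint arm with a two-finger parallel gripper is mounted at the origin on the work surface. World frame = base frame: x ahead of the robot, y to its left, z up, the work surface at z = 0. Lengths are in m, angles in rad, forces in N, time in s.
With the tool pointing down it reaches from about 0.325 to 0.85 m from the base axis. Payload 4.4 kg.
Tool frame: the origin (TCP) lies midway between the tips of the shut fingers; the grasp point (between the pads) lies bot.tcp_to_grasp behind it (bot.tcp_to_grasp is the distance from the TCP to the grasp point, in m); x points along the fingers, z is the direction in which the jaws open and shut, and the axes are right-handed (so a half turn about x gives the same grasp; the last joint's range is limited). The gripper opens to 94 mm and grips with 3 to 60 N. Pads are 16 mm wide; open, the fingers measure 119 mm over their backs; the gripper's body (75 mm by 177 mm) begins 78 mm behind the grasp point.
Start: joints at [1.111, 0.207, 1.542, -0, 1.393, -0.15], TCP at [0.175, 0.548, 0.205] pointing down, gripper open.
Joint ranges: [-2.73, 2.73], [-0.86, 2.22], [0.23, 2.46], [-1.11, 4.25], [0.08, 2.63], [-2.82, 2.82]. Speed limits (rad/s): [2.79, 2.79, 3.14, 3.14, 3.14, 3.14].

## Interface

Orientations are given as a unit quaternion [x, y, z, w].
In Python, from station import bot, cams gives the robot as it stands.
- The arm moves only by the tool jog_arm, never from a script. Its argument "commands" is a list of rows, each a list of 5 numbers: the opening in per cent of the stroke, from 0 (shut) to 100 (fully open), then the shift along the tool's x, y, z normalised to -1 to 1, where 1 is 0.3 m, then the turn about the tool's x normalised to -1 to 1, where 1 is 30 degrees. A call has 1 to 8 rows; each row shifts and turns the commanded pose from where the row before left it, along the tool's axes as they then stand; what a row does not reach is not made up. A row lasts 1/8 s, in which the tool goes at most 62.5 mm and 10.7 degrees, less where a joint would pass 70% of its speed; a pose out of reach is approached as far as the arm can. A call with a number of a shift or a turn outside -1 to 1 is refused whole. A call with a gripper value outside its range is refused whole. The fingers move at their own pace and stop on an object; "grip_force" is the grip in N (left out, the last holds). Time passes only in rows, so rows that do not move let the fingers close. It gives the time, the measured TCP pose, the force and the opening at its end, in the units of the state.
- bot.observe(): the state, without advancing time (a new reading comes with each control period).
- cams.capture(name): name is "scene" or "top"; returns the picture (480x640x3 uint8, red, green, blue); there is no depth.
- cams.calibration(name): a dict with "camera_matrix" (3x3 intrinsics, pixels), "R" (3x3) and "t" (3): a world point X has camera coordinates R X + t. Camera axes: x right, y down, z forward; pixel columns grow to the right and rows downward; lengths in m; the calibration is good to about 2 mm. A picture is of the moment at which its call begins. calibration takes no time and is no camera call.
- bot.job_done(): hands the job in, once; it reports no verdict.
The state is a dict: "time_s": time; "joints": joint angles; "joint_vel": joint speeds; "joint_torque": joint torques, N m; "position": TCP position; "orientation": TCP orientation; "ft_force": force on the tool from outside, world axes, zero at the start; "ft_torque": the same for the moment, N m; "gripper_width": finger opening in m.
Only numpy, scipy, OpenCV 4.12 (cv2) and the standard library are available. Lean on these libraries where they do the work, as an engineer would, in place of code of your own. Each camera call takes 0.05 s, during which the arm holds its last target.

## Working session

There is one attempt and no reset: what is moved stays moved. The work goes in short steps, Python scripts to look and compute and a tool call to move; the robot and the scene stay as the last step left them, time stands still between calls to the robot, and variables do not carry over. Pictures are saved under pics/ and viewed, and the job is handed in when it is done.

Besides the shell and the picture viewer there is one more tool, called after "Emit:" as name(argument=value, ...), one argument or row to a line, values as JSON. jog_arm: Moves the arm, as the interface text tells. Its arguments: {"type":"object","properties":{"commands":{"type":"array"},"grip_force":{"type":"number"}},"required":["commands"]}

```bash
mkdir -p pics; python3 - <<'E'
from station import bot,cams
import cv2
for n in("scene","top"):
    cv2.imwrite(f"pics/{n}0.png",cams.capture(n)[:,:,::-1]); print(n,cams.calibration(n))
print(bot.observe(),bot.tcp_to_grasp)
E
```

```text
scene {'camera_matrix': array([[466.84403078,   0.        , 326.95464789],
       [  0.        , 466.84403078, 243.64918097],
       [  0.        ,   0.        ,   1.        ]]), 'R': array([[ 0.64600898,  0.76308649,  0.01927179],
       [ 0.53759228, -0.43689782, -0.72118987],
       [-0.54191045,  0.4762555 , -0.69246933]]), 't': array([-0.32750851, -0.24421374,  1.4304369 ])}
top {'camera_matrix': array([[550.13073912,   0.        , 329.70064044],
       [  0.        , 550.13073912, 239.37452317],
       [  0.        ,   0.        ,   1.        ]]), 'R': array([[-0.02586203, -0.99964428,  0.00651628],
       [-0.98944996,  0.0246677 , -0.1427595 ],
       [ 0.14254798, -0.01013959, -0.98973596]]), 't': array([-0.00776605,  0.53561624,  1.37006794])}
{'time_s': 0.1, 'joints': array([ 1.11047580e+00,  2.07376827e-01,  1.54276337e+00, -2.80159895e-05,
        1.39350558e+00, -1.50508423e-01]), 'joint_vel': array([-0.00062204, -0.00364012, -0.00233492,  0.00025301, -0.00091122,
        0.00099041]), 'joint_torque': array([-6.40599992e-04, -3.71862924e+01, -2.82294649e+01,  7.00451829e-02,
        3.12182342e-02, -3.75846878e-05]), 'position': array([0.17500923, 0.54696942, 0.20440569]), 'orientation': array([-0.41721441,  0.57179468,  0.41652674,  0.57051595]), 'ft_force': array([0.25629902, 0.19199718, 0.57671916]), 'ft_torque': array([-0.01409093, -0.09358581, -0.00101988]), 'gripper_width': 0.09426552228301997} 0.0188
```

View pics/scene0.png

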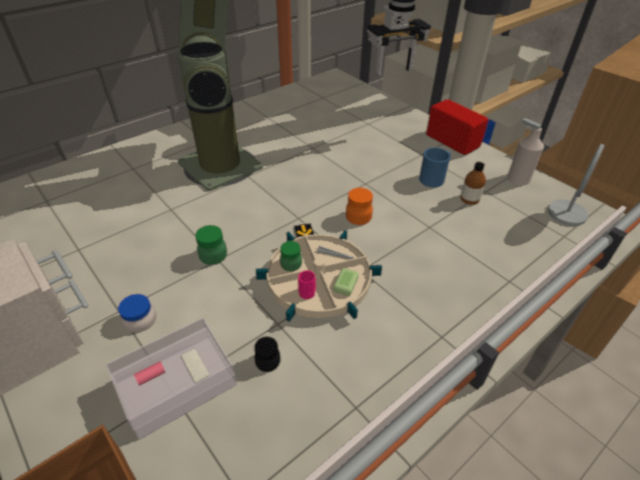

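View pics/top0.png

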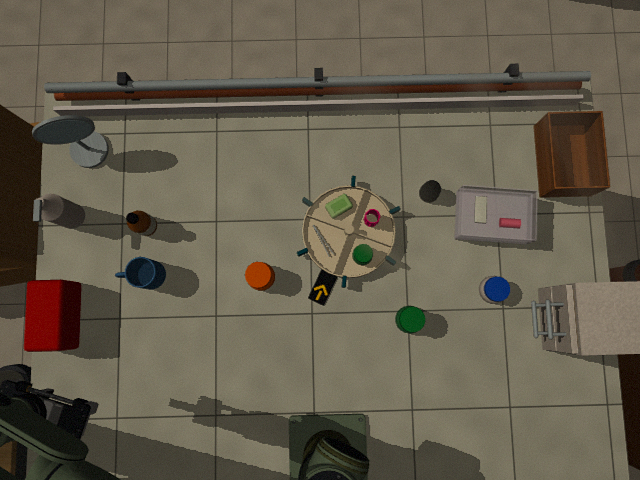

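```bash
python3 - <<'E'
import cv2
a=cv2.imread("pics/top0.png")[165:315,280:440]
cv2.imwrite("pics/c0.png",cv2.resize(a,None,fx=5,fy=5,interpolation=cv2.INTER_CUBIC)[:600*2])
a=cv2.imread("pics/top0.png")[170:310,280:440]
cv2.imwrite("pics/c0.png",cv2.resize(a,None,fx=4,fy=4,interpolation=cv2.INTER_CUBIC))
E
```

```text
(no output)
```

View pics/c0.png

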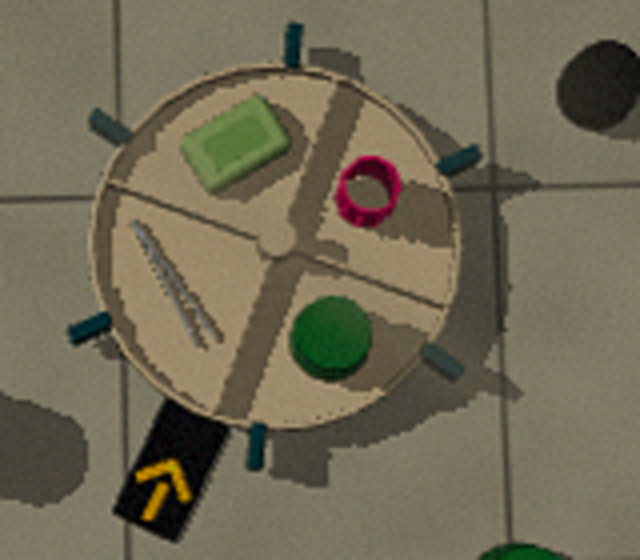

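The green jars are at (362,254), on the carousel and smaller, and at (411,319), loose on the ledge and bigger. The jar meant is the one on the carousel. The crop confirms it, with its lid centre at about crop (332,334). The arrow tip is at about crop (172,462) and the hub at (277,237).

```bash
cat > h.py <<'E'
import numpy as np
from station import bot,cams
def px2w(n,u,v,z):
    c=cams.calibration(n);R,t=c["R"],c["t"]
    d=R.T@np.linalg.solve(c["camera_matrix"],[u,v,1]);o=-R.T@t
    return o+d*(z-o[2])/d[2]
def w2px(n,X):
    c=cams.calibration(n);p=c["camera_matrix"]@(c["R"]@X+c["t"]);return p[:2]/p[2]
E
python3 - <<'E'
from h import *
cr=lambda u,v,z:px2w("top",280+(u-1.5)/4,170+(v-1.5)/4,z)
hub=cr(277,237,.065)
L=np.array([cr(*p,.045) for p in[(294,24),(92,114),(70,331),(256,468),(462,373),(480,152)]])
print("hub",hub,"lugmean",L.mean(0))
c=hub[:2]*.3+L.mean(0)[:2]*.7
for l in L: d=l[:2]-c;print("lug",l,np.hypot(*d),np.degrees(np.arctan2(d[1],d[0])))
P=dict(jar=cr(332,334,.082),tip=cr(172,462,.0075),tail=cr(149,519,.0075),tl=cr(114,510,.006),tr=cr(178,543,.006),roller=cr(368,178,.082),soap=cr(236,145,.049))
for k,l in P.items(): d=l[:2]-c;print(k,l,np.hypot(*d),np.degrees(np.arctan2(d[1],d[0])))
for k,u,v,z in[("bigjar",411,319,.07),("orange",260,275,.06),("tub",496,289,.05),("black",430,191,.06)]:
    print(k,px2w("top",u,v,z))
E
```

```text
hub [ 0.55693337 -0.07007302  0.065     ] lugmean [ 0.55694344 -0.07007138  0.045     ]
lug [ 0.69970747 -0.08632419  0.045     ] 0.14368914079087058 -6.494480518382855
lug [0.64333651 0.04563439 0.045     ] 0.14440298967869608 53.25186404725841
lug [0.50303033 0.06223899 0.045     ] 0.14287218231491136 112.16845083646975
lug [ 0.41328353 -0.0532354   0.045     ] 0.1446401319580629 173.31547568090824
lug [ 0.47000783 -0.1855245   0.045     ] 0.14452191160419883 -126.97871975220305
lug [ 0.61229494 -0.20321756  0.045     ] 0.14419395977278027 -67.42519268543026
jar [ 0.49260838 -0.10141073  0.082     ] 0.0715593116443209 -154.02732632380346
tip [ 4.20667554e-01 -2.99319829e-04  7.50000000e-03] 0.1530963805705648 152.88727253369936
tail [0.38440326 0.01538914 0.0075    ] 0.19254260526531933 153.6498901585496
tl [0.39080783 0.03784918 0.006     ] 0.19810852521807665 146.9919272530336
tr [ 0.36861167 -0.00290257  0.006     ] 0.19994856979974784 160.3707254574342
roller [ 0.59007308 -0.12727118  0.082     ] 0.06610245405814381 -59.918457780319464
soap [ 0.61990201 -0.04637516  0.049     ] 0.06727329914212704 20.624718589126022
bigjar [ 0.32840888 -0.21535348  0.07      ]
orange [0.44668901 0.1550575  0.06      ]
tub [ 0.39729402 -0.43552397  0.05      ]
black [ 0.65064896 -0.28069353  0.06      ]
```

```bash
cat >> h.py <<'E'
from scipy.spatial.transform import Rotation as Ro
C=np.array([.5569,-.0701])
def state():
    o=bot.observe();R=Ro.from_quat(o["orientation"]).as_matrix();return o,o["position"],R
def plan(wps,nd=3):
    # wps: (x,y,z,zaxis_angle_deg or None); rows in tool axes assuming x exactly down
    o,p,R=state()
    a=np.degrees(np.arctan2(R[1,2],R[0,2]))
    for x,y,z,t in wps:
        d=np.array([x,y,z])-p
        X=np.array([0,0,-1.]);Z=np.array([np.cos(np.radians(a)),np.sin(np.radians(a)),0]);Y=np.cross(Z,X)
        r=np.round([d@X/.3,d@Y/.3,d@Z/.3],nd)
        turn=0
        if t is not None: turn=round(-((t-a+90)%180-90)/30,nd)  # +turn about down-axis lowers yaw
        print([0,*r.tolist(),turn])
        p=p+.3*(r[0]*X+r[1]*Y+r[2]*Z);a=a-turn*30
def ring(ang,r,z,turn=True):
    g=np.radians(ang);return (C[0]+r*np.cos(g),C[1]+r*np.sin(g),z,(ang+90) if turn else None)
E
python3 - <<'E'
from h import *
o,p,R=state();print(R.round(3),p)
print("zaxis",np.degrees(np.arctan2(R[1,2],R[0,2])))
x,y,z,t=ring(244,.137,.2);print(x,y,t)
plan([ring(244,.145,.204)])
E
```

```text
[[-0.001 -0.952  0.305]
 [-0.002  0.305  0.952]
 [-1.     0.    -0.002]] [0.17500923 0.54696942 0.20440569]
zaxis 72.24937478364525
0.4968431528898963 -0.19323478434298585 334
[0, 0.001, -1.77, -2.049, np.float64(-2.725)]
```

```bash
sed -i 's/turn=round(.*$/turn=round(-(t-a)\/30,nd)/; s/(ang+90) if/(ang-270) if/' h.py; python3 - <<'E'
from h import *
o,p,R=state()
x,y,z,t=ring(248,.15,.2)
n=16
w=[(*(p+(np.array([x,y,z])-p)*k/n),72.25+(t-72.25)*min(k/12,1)) for k in range(1,n+1)]
plan(w)
E
```

```text
[0, 0.001, -0.113, -0.129, np.float64(0.262)]
[0, 0.001, -0.129, -0.113, np.float64(0.262)]
[0, 0.001, -0.143, -0.094, np.float64(0.261)]
[0, 0.001, -0.155, -0.074, np.float64(0.262)]
[0, 0.001, -0.164, -0.051, np.float64(0.262)]
[0, 0.001, -0.169, -0.029, np.float64(0.262)]
[0, 0.0, -0.171, -0.005, np.float64(0.262)]
[0, 0.001, -0.171, 0.018, np.float64(0.261)]
[0, 0.001, -0.167, 0.041, np.float64(0.262)]
[0, 0.001, -0.159, 0.063, np.float64(0.262)]
[0, 0.001, -0.149, 0.085, np.float64(0.262)]
[0, 0.001, -0.136, 0.104, np.float64(0.262)]
[0, 0.001, -0.121, 0.122, np.float64(-0.0)]
[0, 0.001, -0.121, 0.122, np.float64(-0.0)]
[0, 0.001, -0.12, 0.122, np.float64(-0.0)]
[0, 0.001, -0.121, 0.122, np.float64(-0.0)]
```

Emit:
jog_arm(
  commands=[
    [0,0,-0.113,-0.129,0.262],
    [0,0,-0.129,-0.113,0.262],
    [0,0,-0.143,-0.094,0.262],
    [0,0,-0.155,-0.074,0.262],
    [0,0,-0.164,-0.051,0.262],
    [0,0,-0.169,-0.029,0.262],
    [0,0,-0.171,-0.005,0.262],
    [0,0,-0.171,0.018,0.262],
  ],
)

```text
time_s: 1.1
position: [0.3382, 0.168, 0.2052]
orientation: [-0.056, 0.705, 0.056, 0.705]
ft_force: [0.9, 0.2, 0.1]
gripper_width: 0.0176
```

```bash
python3 - <<'E'
from h import *
o,p,R=state()
print(p,o["gripper_width"],np.degrees(np.arctan2(R[1,2],R[0,2])),o["joints"])
x,y,z,t=ring(248,.15,.2)
a=np.degrees(np.arctan2(R[1,2],R[0,2]))
n=8
w=[(*(p+(np.array([x,y,z])-p)*k/n),a+(t-a)*min(k/6,1)) for k in range(1,n+1)]
plan(w)
E
```

```text
[0.33823344 0.16799776 0.20524186] 0.01758472752682982 9.128458290031785 [ 2.30709522e-01 -2.41405891e-01  1.98254307e+00  9.77494909e-06
  1.40032150e+00  7.13862103e-02]
[0, 0.002, -0.166, 0.042, np.float64(0.173)]
[0, 0.002, -0.161, 0.057, np.float64(0.173)]
[0, 0.003, -0.156, 0.071, np.float64(0.173)]
[0, 0.002, -0.149, 0.085, np.float64(0.173)]
[0, 0.002, -0.14, 0.098, np.float64(0.173)]
[0, 0.002, -0.131, 0.11, np.float64(0.173)]
[0, 0.002, -0.12, 0.122, np.float64(-0.0)]
[0, 0.002, -0.12, 0.121, np.float64(-0.0)]
```

Emit:
jog_arm(
  commands=[
    [0,0.002,-0.166,0.042,0.173],
    [0,0.002,-0.161,0.057,0.173],
    [0,0.002,-0.156,0.071,0.173],
    [0,0.002,-0.149,0.085,0.173],
    [0,0.002,-0.14,0.098,0.173],
    [0,0.002,-0.131,0.11,0.173],
    [0,0.002,-0.12,0.122,0],
    [0,0.002,-0.12,0.121,0],
  ],
)

```text
time_s: 2.1
position: [0.5023, -0.2082, 0.2001]
orientation: [0.134, 0.695, -0.133, 0.694]
ft_force: [0.8, 0.0, 1.4]
gripper_width: 0.0003
```

Emit:
jog_arm(
  commands=[
    [0,0,0,0,0],
    [0,0,0,0,0],
  ],
)

```text
time_s: 2.35
position: [0.5014, -0.2061, 0.1999]
orientation: [0.134, 0.695, -0.133, 0.694]
ft_force: [-0.1, -0.0, 0.2]
gripper_width: 0.0006
```

```bash
python3 - <<'E'
from h import *
o,p,R=state()
print(p,o["gripper_width"],np.degrees(np.arctan2(R[1,2],R[0,2])),o["joints"])
d=p[:2]-C;print(np.hypot(*d),np.degrees(np.arctan2(d[1],d[0]))%360)
w=[ring(248,.15,z) for z in(.15,.1,.06,.026)]
plan(w)
import cv2
a=cams.capture("scene")[200:340,190:420,::-1]
cv2.imwrite("pics/s1.png",cv2.resize(a,None,fx=3,fy=3))
E
```

```text
[ 0.5014473  -0.20612554  0.1998511 ] 0.0005518009795367146 -21.79142399966276 [-5.49941344e-01  1.43375393e-01  1.62713799e+00  4.22542784e-04
  1.37334002e+00 -1.69691755e-01]
0.14689434230957968 247.82105258380778
[0, 0.166, -0.01, 0.001, np.float64(0.007)]
[0, 0.167, -0.0, 0.0, np.float64(-0.0)]
[0, 0.133, -0.0, 0.0, np.float64(-0.0)]
[0, 0.114, -0.0, 0.0, np.float64(-0.0)]
```

View pics/s1.png

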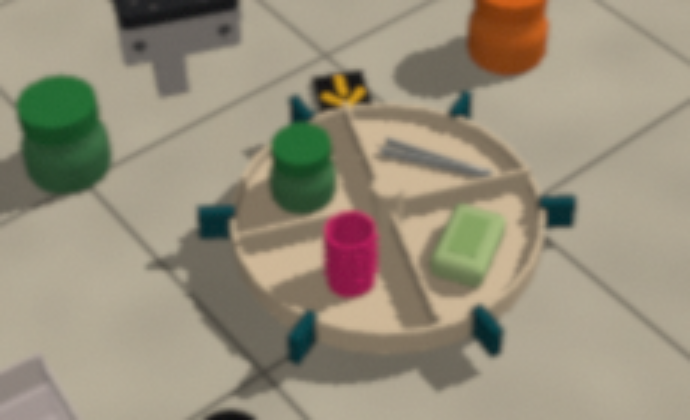

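Emit:
jog_arm(
  commands=[
    [0,0.166,-0.01,0,0.007],
    [0,0.167,0,0,0],
    [0,0.133,0,0,0],
    [0,0.114,0,0,0],
    [0,0,0,0,0],
    [0,0,0,0,0],
  ],
)

```text
time_s: 3.15
position: [0.502, -0.2093, 0.0282]
orientation: [0.134, 0.694, -0.135, 0.695]
ft_force: [0.9, 0.3, -0.0]
gripper_width: 0.0004
```

```bash
python3 - <<'E'
from h import *
o,p,R=state()
print(p,o["ft_force"],np.degrees(np.arctan2(R[1,2],R[0,2])))
d=p[:2]-C;print(np.hypot(*d),np.degrees(np.arctan2(d[1],d[0]))%360)
plan([ring(247,.138,.026),ring(245,.138,.026)]+[ring(243-2.5*k,.138,.026) for k in range(12)])
import cv2
a=cams.capture("scene")[200:340,190:420,::-1]
cv2.imwrite("pics/s2.png",cv2.resize(a,None,fx=3,fy=3))
a=cams.capture("top")[170:310,280:440,::-1]
cv2.imwrite("pics/t2.png",cv2.resize(a,None,fx=4,fy=4))
E
```

```text
[ 0.50196913 -0.2093055   0.02818268] [ 0.88949559  0.3293497  -0.00998063] -21.91425795283273
0.14965150231737234 248.46567168883894
[0, 0.007, 0.039, -0.012, np.float64(0.036)]
[0, 0.0, 0.0, -0.016, np.float64(0.067)]
[0, 0.0, 0.0, -0.016, np.float64(0.067)]
[0, 0.0, 0.001, -0.02, np.float64(0.083)]
[0, 0.0, 0.0, -0.02, np.float64(0.083)]
[0, 0.0, 0.001, -0.02, np.float64(0.084)]
[0, 0.0, 0.0, -0.02, np.float64(0.083)]
[0, 0.0, 0.001, -0.02, np.float64(0.083)]
[0, 0.0, 0.0, -0.021, np.float64(0.084)]
[0, 0.0, 0.0, -0.02, np.float64(0.083)]
[0, 0.0, 0.001, -0.02, np.float64(0.083)]
[0, 0.0, 0.0, -0.02, np.float64(0.084)]
[0, 0.0, 0.001, -0.02, np.float64(0.083)]
[0, 0.0, 0.0, -0.02, np.float64(0.083)]
```

View pics/s2.png

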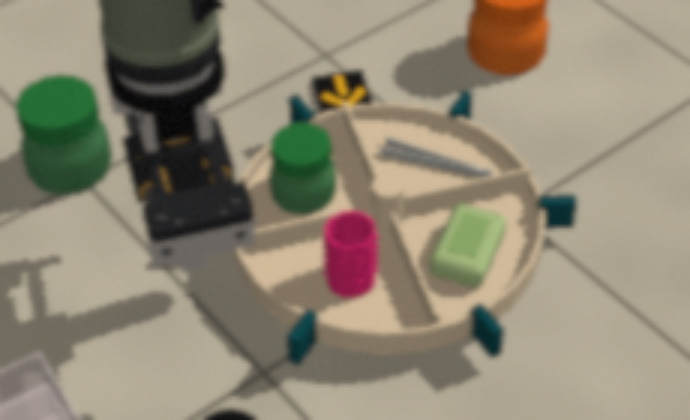

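View pics/t2.png

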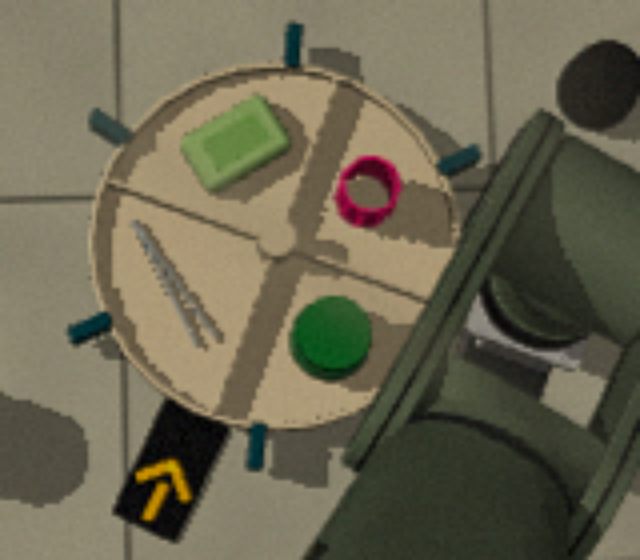

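Emit:
jog_arm(
  commands=[
    [0,0.007,0.039,-0.012,0.036],
    [0,0,0,-0.016,0.067],
    [0,0,0,-0.016,0.067],
    [0,0,0.001,-0.02,0.083],
    [0,0,0,-0.02,0.083],
    [0,0,0.001,-0.02,0.083],
    [0,0,0,-0.02,0.083],
    [0,0,0.001,-0.02,0.083],
  ],
)

```text
time_s: 4.25
position: [0.4684, -0.1775, 0.0251]
orientation: [0.24, 0.665, -0.24, 0.666]
ft_force: [-0.8, -0.5, 0.1]
gripper_width: 0.0004
```

```bash
python3 - <<'E'
from h import *
o,p,R=state()
print(p,o["ft_force"],np.degrees(np.arctan2(R[1,2],R[0,2])))
d=p[:2]-C;g=np.degrees(np.arctan2(d[1],d[0]))%360;print(np.hypot(*d),g)
plan([ring(g-2.5*k,.138,.026) for k in range(1,9)])
import cv2
a=cams.capture("top")[170:310,280:440,::-1]
cv2.imwrite("pics/t3.png",cv2.resize(a,None,fx=4,fy=4))
E
```

```text
[ 0.46843172 -0.17747782  0.0251372 ] [-0.81738558 -0.4819271   0.14256219] -39.693709097587224
0.1391281157868907 230.51498514096198
[0, -0.003, 0.004, -0.02, np.float64(0.076)]
[0, 0.0, 0.001, -0.02, np.float64(0.084)]
[0, 0.0, -0.0, -0.02, np.float64(0.083)]
[0, 0.0, 0.0, -0.02, np.float64(0.083)]
[0, 0.0, 0.001, -0.02, np.float64(0.084)]
[0, 0.0, 0.0, -0.02, np.float64(0.083)]
[0, 0.0, 0.001, -0.02, np.float64(0.083)]
[0, 0.0, 0.0, -0.021, np.float64(0.084)]
```

View pics/t3.png

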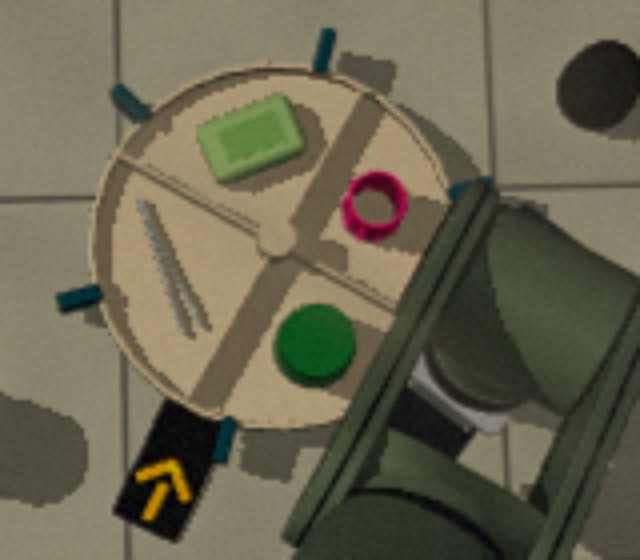

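Emit:
jog_arm(
  commands=[
    [0,-0.002,0.002,-0.02,0.083],
    [0,0,0.001,-0.02,0.083],
    [0,0,0,-0.02,0.083],
    [0,0,0.001,-0.02,0.083],
    [0,0,0.001,-0.02,0.083],
    [0,0,0,-0.02,0.083],
    [0,0,0.001,-0.02,0.083],
    [0,0,0,-0.02,0.083],
  ],
)

```text
time_s: 5.3
position: [0.438, -0.1404, 0.0256]
orientation: [0.351, 0.613, -0.351, 0.614]
ft_force: [0.3, -0.1, 0.6]
gripper_width: 0.0005
```

```bash
python3 - <<'E'
from h import *
o,p,R=state()
print(p,o["ft_force"],np.degrees(np.arctan2(R[1,2],R[0,2])))
d=p[:2]-C;g=np.degrees(np.arctan2(d[1],d[0]))%360;print(np.hypot(*d),g)
plan([ring(g-2.*k,.138,.026) for k in range(1,9)])
import cv2
a=cams.capture("top")[170:310,280:440,::-1]
cv2.imwrite("pics/t4.png",cv2.resize(a,None,fx=4,fy=4,interpolation=cv2.INTER_CUBIC))
E
```

```text
[ 0.43800612 -0.14041583  0.02561553] [ 0.3147999  -0.07302034  0.58169664] -59.556197053735495
0.13813063383373625 210.6007810597172
[0, -0.001, 0.001, -0.016, np.float64(0.061)]
[0, -0.0, -0.0, -0.016, np.float64(0.067)]
[0, -0.0, 0.0, -0.016, np.float64(0.067)]
[0, -0.0, 0.001, -0.016, np.float64(0.066)]
[0, -0.0, -0.0, -0.016, np.float64(0.067)]
[0, -0.0, 0.0, -0.016, np.float64(0.067)]
[0, -0.0, 0.0, -0.016, np.float64(0.066)]
[0, -0.0, 0.001, -0.016, np.float64(0.067)]
```

View pics/t4.png

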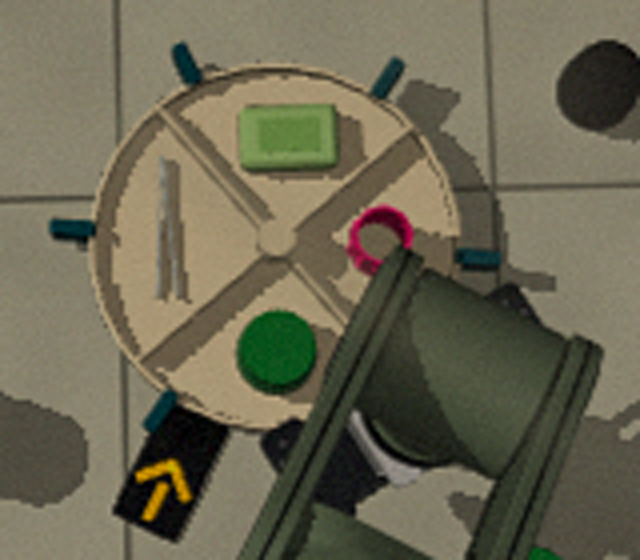

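```bash
python3 - <<'E'
from h import *
cr=lambda u,v,z:px2w("top",280+(u-1.5)/4,170+(v-1.5)/4,z)
d=cr(277,349,.082)[:2]-C;print(np.hypot(*d),np.degrees(np.arctan2(d[1],d[0]))%360)
for l in[(184,43),(404,62),(50,228),(148,429)]:
  d=cr(*l,.045)[:2]-C;print(np.hypot(*d),np.degrees(np.arctan2(d[1],d[0]))%360)
E
```

```text
0.07281806371758782 177.66209000059396
0.143045187658642 22.767259581276317
0.14461358459405335 323.23667424957654
0.1445146468365354 84.95536769561542
0.1444561328503243 144.31974785748622
```

Emit:
jog_arm(
  commands=[
    [0,0,0,-0.02,0.083],
    [0,0,0.001,-0.02,0.083],
    [0,0,0,-0.02,0.083],
    [0,0,0.001,-0.02,0.083],
    [0,0,0,-0.02,0.083],
    [0,0,0.001,-0.02,0.083],
    [0,0,0,-0.014,0.058],
    [0,0,0.001,-0.01,0.042],
  ],
)

```text
time_s: 6.35
position: [0.4225, -0.1001, 0.0254]
orientation: [0.442, 0.552, -0.442, 0.552]
ft_force: [0.3, -0.9, 0.6]
gripper_width: 0.0003
```

```bash
python3 - <<'E'
from h import *
o,p,R=state()
print(p,o["ft_force"],np.degrees(np.arctan2(R[1,2],R[0,2])))
d=p[:2]-C;g=np.degrees(np.arctan2(d[1],d[0]))%360;print(np.hypot(*d),g)
import cv2
a=cams.capture("top")[170:310,280:440,::-1]
cv2.imwrite("pics/t5.png",cv2.resize(a,None,fx=4,fy=4,interpolation=cv2.INTER_CUBIC))
E
```

```text
[ 0.42247586 -0.10007502  0.02543626] [ 0.3383421  -0.89285601  0.62955495] -77.4233804089761
0.13772563769544421 192.5706325399695
```

View pics/t5.png

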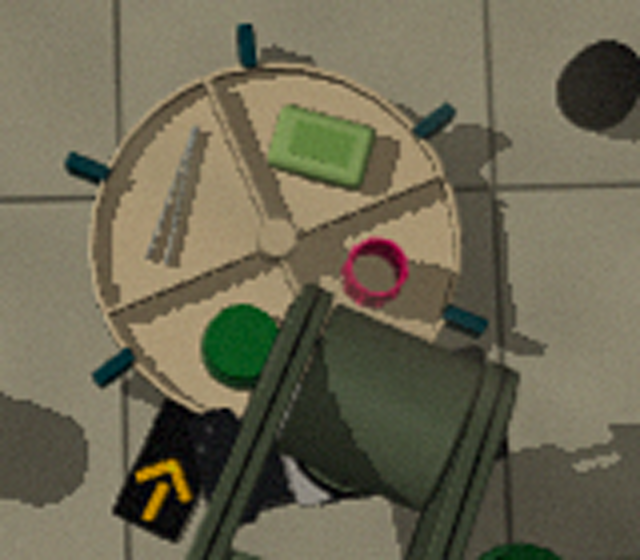

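```bash
python3 - <<'E'
from h import *
cr=lambda u,v,z:px2w("top",280+(u-1.5)/4,170+(v-1.5)/4,z)
for u in(241,243):
  d=cr(u,344,.082)[:2]-C;print(np.hypot(*d),np.degrees(np.arctan2(d[1],d[0]))%360)
for l in[(246,26),(68,159),(96,380),(486,325)]:
  d=cr(*l,.045)[:2]-C;print(np.hypot(*d),np.degrees(np.arctan2(d[1],d[0]))%360)
E
```

```text
0.07351395069604652 160.03212577581223
0.07313079464055497 160.9497856116933
0.14300787109669455 5.988038494925855
0.1436182251596508 66.47938987932056
0.1444593255775319 126.28665311490657
0.14364803400221193 246.7694002786912
```

Emit:
jog_arm(
  commands=[
    [0,0,0,-0.01,0.04],
    [0,0,0.001,-0.01,0.04],
    [0,0,0,-0.01,0.04],
    [0,0,0,-0.01,0.04],
    [0,0,0,-0.006,0.025],
    [0,0,0,-0.003,0.01],
    [0,0,0,0,0],
    [0,0,0,0,0],
  ],
)

```text
time_s: 7.4
position: [0.4201, -0.0852, 0.0251]
orientation: [0.47, 0.529, -0.47, 0.529]
ft_force: [-0.6, 0.2, 0.7]
gripper_width: 0.0007
```

```bash
python3 - <<'E'
from h import *
o,p,R=state()
print(p,o["ft_force"],np.degrees(np.arctan2(R[1,2],R[0,2])))
d=p[:2]-C;g=np.degrees(np.arctan2(d[1],d[0]))%360;print(np.hypot(*d),g)
plan([ring(g+6,.14,.026),ring(g+6,.155,.026),ring(g+6,.16,.15)])
E
```

```text
[ 0.42005214 -0.08521838  0.02509898] [-0.55086517  0.23051803  0.65956816] -83.24280534141592
0.1376804325314928 186.3042328942378
[0, -0.003, -0.006, 0.049, np.float64(-0.185)]
[0, -0.0, -0.05, -0.0, np.float64(0.0)]
[0, -0.413, -0.016, -0.0, np.float64(0.0)]
```

Emit:
jog_arm(
  commands=[
    [0,0,-0.003,0.02,0],
    [0,0,-0.003,0.03,0],
    [0,0,-0.03,0,0],
    [0,0,-0.02,0,0],
    [0,-0.15,0,0,0],
    [0,-0.2,0,0,0],
    [0,-0.2,0,0.05,0],
    [0,-0.03,0,0.2,0],
  ],
)

```text
time_s: 8.4
position: [0.4167, -0.1772, 0.2047]
orientation: [0.469, 0.526, -0.467, 0.533]
ft_force: [1.2, 0.5, -0.2]
gripper_width: 0.0006
```

Emit:
jog_arm(
  commands=[
    [0,0,0,0.2,0],
    [0,0,0,0.2,0],
    [0,0,0,0.2,0],
    [0,0,0,0,0],
    [0,0,0,0,0],
  ],
)

```text
time_s: 9.02
position: [0.4344, -0.3545, 0.1985]
orientation: [0.47, 0.529, -0.47, 0.528]
ft_force: [-0.2, 0.2, 0.3]
gripper_width: 0.0005
```

```bash
python3 - <<'E'
from h import *
import cv2
a=cams.capture("top")[:,:,::-1];cv2.imwrite("pics/t6f.png",a);a=a[170:310,280:440]
cv2.imwrite("pics/t6.png",cv2.resize(a,None,fx=4,fy=4,interpolation=cv2.INTER_CUBIC))
E
```

```text
(no output)
```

View pics/t6.png

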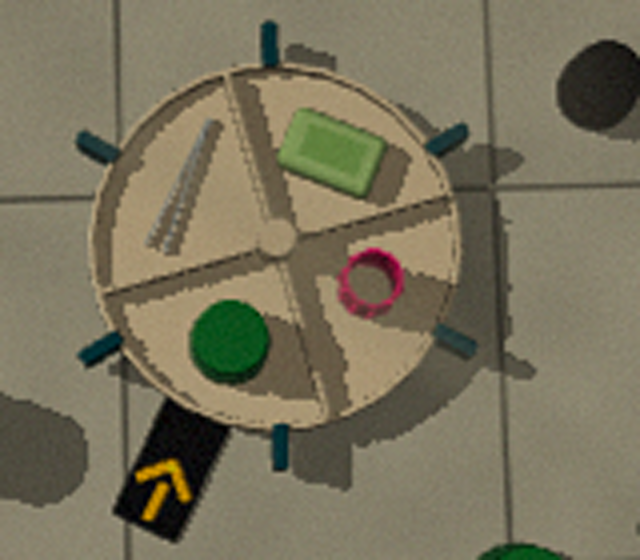

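View pics/t6f.png

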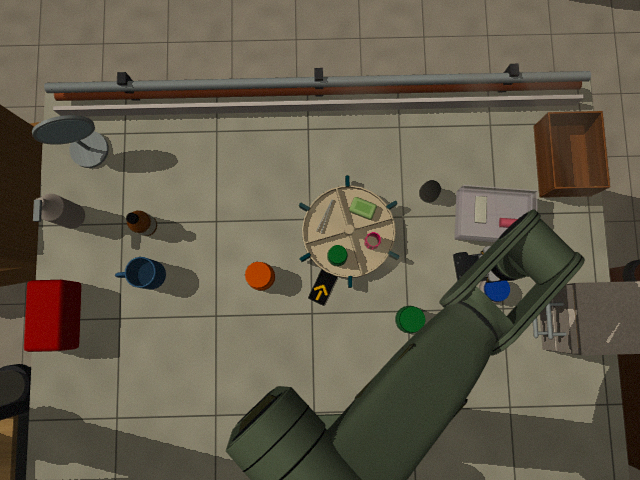

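```bash
python3 - <<'E'
from h import *
import cv2
from scipy import ndimage
img=cv2.imread("pics/t6f.png")
cr=lambda u,v,z:px2w("top",280+(u-1.5)/4,170+(v-1.5)/4,z)
def f(n,p):
  d=p[:2]-C;print(n,np.hypot(*d),np.degrees(np.arctan2(d[1],d[0]))%360)
f("jar",cr(230,339,.082));f("tip",cr(173,462,.0075));f("tail",cr(149,519,.0075))
for l in[(270,22),(78,145),(81,359),(280,470),(474,350),(468,130)]: f("lug",cr(*l,.045))
s=cams.capture("scene")[:,:,::-1];cv2.imwrite("pics/s6.png",cv2.resize(s[200:340,190:420],None,fx=3,fy=3,interpolation=cv2.INTER_CUBIC))
for r in(.065,.072):
  X=[*(C+r*np.array([np.cos(np.radians(153.5)),np.sin(np.radians(153.5))])),.082]
  u=w2px("top",np.array(X));print((u-[280,170])*4+1.5, (w2px("scene",np.array(X))-[190,200])*3+1)
E
```

```text
jar 0.07310158915304872 154.20559116664217
tip 0.15279431319787248 153.0894920907376
tail 0.1925188786551433 153.63704906469636
lug 0.1445161314483244 359.7180045694696
lug 0.14159664173216424 62.073057879687184
lug 0.14480024076502132 119.77348201805549
lug 0.14526828345797796 179.29031250784874
lug 0.1433248105890674 239.64140279130783
lug 0.14416066532167138 299.0523391044351
[234.19416787 326.59972728] [366.50001285 109.61395947]
[229.42564439 336.78983037] [364.56342877 103.62625928]
```

View pics/s6.png

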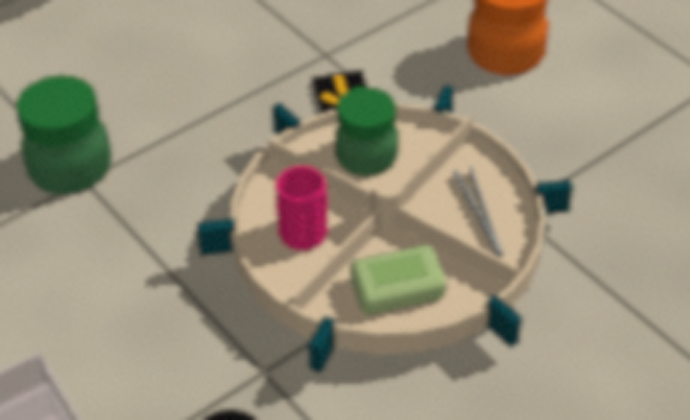

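```bash
python3 - <<'E'
from h import *
import cv2
a=cv2.imread("pics/t6f.png").astype(int)[170:310,280:440]
for _ in range(6): b=cams.capture("top")
b=b[170:310,280:440,::-1].astype(int)
print(np.abs(a-b).mean(),np.abs(a-b).max()); print(bot.observe()["ft_force"],bot.observe()["time_s"])
bot.job_done()
E
```

```text
2.804479166666667 27
[ 0.3365415  -0.56498303  0.33384188] 9.425
the job is handed in; nothing more can be done
```

I turned the carousel about 53° clockwise, pushing one rim lug with the shut fingers, and handed the job in at about 9.4 s. The hand was then backed off, raised and moved well to the side.

- **Alignment:** in the last pictures the jar lies at 154.2° from the axis and the arrow at about 153.4°. That is roughly 1 mm off the arrow's line, against the 12 mm allowed.
- **Riders and surroundings:** the jar and roller stand upright. The soap and tweezer are still in their compartments, and nothing else on the ledge looks moved.
- **At rest and clear:** two top views about 0.35 s apart showed only noise-level differences. The wrist force was under 1 N.
- **Disagreement:** while the carousel was part-way round, the jar image and the lug positions gave angles about 1° apart. In the last picture one lug reading was about 2° off the others. Both are well inside tolerance.

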